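Snap the cable-hole cap into the monitor riser

ROBOT

A 6-joint arm with a two-finger parallel gripper is mounted at the origin on the work surface. World frame = base frame: x ahead of the robot, y to its left, z up, the work surface at z = 0. Lengths are in m, angles in degrees, forces in N, time in s.
With the tool pointing down it reaches from about 0.375 to 0.825 m from the base axis. Payload 5.5 kg.
Tool frame: the origin (TCP) lies at the very end of the fingers, on their centre line; the grasp point (between the pads) lies 19 mm behind it; z points along the fingers, y is the line along which they close (so a half turn about z gives the same grasp; the last joint's range is limited). The gripper opens to 85 mm and grips with 20 to 120 N. Pads are 22 mm wide; open, the fingers measure 114 mm over their backs; the gripper's body (76 mm by 85 mm) begins 54 mm behind the grasp point. The pads swing forward as they close: fully open they stand 13 mm farther back than shut.
Start: joints at [64.343, 17.962, -2.699, 69.339, 0, 90], TCP at [0.26, 0.541, 0.231] pointing down, gripper open.
Joint ranges: [-152.73, 152.73], [-39.44, 99.34], [-58.76, 71.6], [-118.89, 123.64], [-81.53, 83.1], [-180, 180]. Speed limits (degrees/s): [136.94, 136.94, 172.46, 180, 180, 180].

INTERFACE

Orientations are given as [roll, pitch, yaw] about the fixed x, y, z axes, in that order (R = Rz(yaw) Ry(pitch) Rx(roll)).
In Python, from cell import r gives the robot as it stands. Calls block until the motion is done:
- r.move_to(position, orientation): joint-space move of the TCP to a pose.
- r.servo_line(position, max_speed=0.15, ori=None): straight line of the TCP; ori=None keeps the orientation; max_speed is the mean speed in m/s.
- r.goto_joints(angles): joint-space move.
- r.set_gripper(opening): finger opening in m; the grip force is fixed at half the most; returns when the fingers have stopped.
- r.pause(seconds).
- r.inverse_kinematics(position, orientation): joint angles nearest the present ones, or None.
- r.snapshot(name): name is "scene" or "top" or "wrist"; returns a dict with "pixels" (400x640x3 uint8, red, green, blue), "range_z" (400x640 float32, m along the optical axis (not along the pixel's ray), 0 where there is no reading), "camera_matrix" (3x3 intrinsics, pixels), "xyz" and "attitude" of the camera in the world. Camera axes: x right, y up, looking along -z (the intrinsics and any distortion apply to the point x, -y, -z); pixel columns grow to the right and rows downward; lengths in m; the calibration is good to about 2 mm. The wrist camera is an equidistant fisheye: a pixel r from the principal point sees the ray r / f radians off the axis. A picture is of the moment at which its call begins.
A pose or a line that the arm cannot do raises r.PlanningError and nothing moves.
- r.sign_off(): hands the job in; it is judged then, once.
Readings, each from a call of its own:
- r.current_time(): time.
- r.current_joints(): joint angles.
- r.current_dq(): joint speeds.
- r.current_tau(): joint torques, N m.
- r.current_ee_pos(): TCP position.
- r.current_eef_rot(): TCP orientation.
- r.current_force(): force on the tool from outside, world axes, zero at the start.
- r.current_moment(): the same for the moment, N m.
- r.current_width(): finger opening in m.
- r.current_finger_force(): force on a finger pad.
Only numpy, scipy, OpenCV 4.12 (cv2) and the standard library are available. Lean on these libraries where they do the work, as an engineer would, in place of code of your own. Each camera call takes 0.05 s, during which the arm holds its last target. There are 200 camera calls.

TASK

The monitor riser's cable hole still needs its cap, which came in the small carton: fold both of the carton's raised flaps right back, well past upright, lift out the round cap and press it plug-down into the grommet until it clicks home with its rim flat on the ring. Do not stop at the click: finish with the fingers still pressing the cap firmly down on its seat. Leave the flaps open, and leave the spare liner in the carton and everything else on the desk and riser where it is.

Things in the scene. Friction and masses are not known exactly. Their poses are not given: they have to be found in the camera images.
- carton: Open cardboard carton, fixed, 180 mm (its x) by 220 mm (its y) by 60 mm high, walls and floor 4 mm thick. Origin: centre of its underside; z up. Short end flaps hang down outside the y ends, up to 16 mm beyond. Long flaps are hinged on the top edges of the x = -90 and +90 mm walls, 60 mm high. On its floor, one in each y half, either way round, stand the cap and a spare liner.
- flap_near (a joint): Long flap at the carton's -x wall, 86 mm from hinge to free edge, 216 mm wide, 4 mm thick. Angle in rad: 0 lies flat over the opening, 1.57 upright, above that folded back outside, 2.8 the stop. Starts half open between 0.9 and 1.25. The crease is stiff enough for it to stay where it is left; under 1 N at the free edge swings it.
- flap_far (a joint): The same flap at the carton's +x wall, same meaning of the angle, opening towards +x.
- flap_near_edge (a point): Middle of the free edge of the near flap. At the start the free edges of the two flaps are 73 to 126 mm apart, and 67 to 82 mm above the hinges, so closed fingers fit between them from above and can push each outward.
- flap_far_edge (a point): Middle of the free edge of the far flap.
- cap: Grey plastic cap, 22 mm high, 30 g: a round disc 60 mm across and 6 mm thick (16 to 22 mm above the origin) over a plug 16 mm long, 40 mm across at its foot, widening to a 49 mm bead 8 to 9.5 mm up, then a 42 mm neck. Origin: centre of the plug's foot; z up through the disc. Stands plug down on the carton's floor. Its turn about z does not matter.
- riser: Wooden monitor riser, a low bench 200 mm (its x) by 380 mm (its y), top 95 mm above the desk, fixed. Origin: centre of its footprint on the desk; z up. Cable hole 45 mm to +x of its middle, lined by a grey grommet ring 68 mm across, 3 mm proud, bore 50 mm. Inside the bore four sprung noses hold a loosely set cap with its origin 6 mm below point seat.
- seat (a point): Centre of the grommet ring's upper face, 98 mm above the desk, on the hole's axis; the cap's disc seats here. Pushed down from its loose rest (disc 10 mm above) the cap resists more and more, up to 9 to 12 N at some 6 mm above the seat; then it clicks, the force drops to almost nothing and it runs down until the disc meets the rigid ring (cap origin 16 mm below the seat).
- spare_liner: Spare grommet liner in the carton, a grey plastic open ring 64 mm across the flange, bore 46 mm, 22 mm high; stays there. Origin: centre of its underside.
- paperback: Paperback book 160 by 105 by 24 mm lying on one end of the riser, near y = +128 mm of its frame. Origin: centre of its underside.
- pen_cup: Black pen cup 72 mm across and 85 mm high with pens up to 115 mm above its foot, on the other end of the riser, near y = -140 mm. Origin: centre of its underside.
- stapler: Black stapler 135 by 36 by 52 mm on the desk at the right, long along its x. Origin: centre of its underside.
- tape_dispenser: Black desk tape dispenser 160 by 62 by 88 mm, behind the work area. Origin: centre of its underside.
- mug: White mug 80 mm across, 92 mm high, at the back of the desk. Origin: centre of its underside.
- hardback: Hardback book 155 by 230 by 32 mm lying on the desk at the left. Origin: centre of its underside.
Not all that is in view belongs to the job. Leave any blue or brown look-alike of the cap alone.

How it is judged:
By the outcome, as a careful person would: the job done as asked, in the order asked, and still so for the second after the job is handed in, while the arm keeps its last pose, push and grip.
It also fails if it takes over 72 s, if anything falls off the work surface, if the arm or the gripper's body presses on something with over 40 N, if the wrist force passes 120 N, or if a joint passes its speed limit or range.

## Working session

There is one attempt and no reset: what is moved stays moved. The work goes in short steps, each a Python script; the robot and the scene stay as the last script left them, time stands still between calls to the robot, and variables do not carry over. Pictures are saved under pics/ and viewed, at most 10 in all, crops included, and the job is handed in when it is done.

```bash
mkdir -p pics; ls; cat > h.py <<'E'
import numpy as np, cv2
from cell import r
from scipy.spatial.transform import Rotation as R
def snap(n,f=None):
    s=r.snapshot(n)
    if f: cv2.imwrite('pics/'+f,s['pixels'][:,:,::-1])
    return s
E
python3 - <<'E'
from h import *
for n in ('top','scene'):
    s=snap(n,n+'1.png'); np.savez(n+'1.npz',**s)
    print({k:(v if k not in('pixels','range_z') else np.shape(v)) for k,v in s.items()})
print((s['range_z']>0).mean(), r.current_eef_rot(), r.current_time())
E
```

```text
pics
{'pixels': (400, 640, 3), 'range_z': (400, 640), 'camera_matrix': array([[486.17911961,   0.        , 319.36789309],
       [  0.        , 486.17911961, 191.02300813],
       [  0.        ,   0.        ,   1.        ]]), 'xyz': array([0.40825275, 0.02452027, 1.65975136]), 'attitude': array([  6.11660744,  -0.48125366, -88.65919119])}
{'pixels': (400, 640, 3), 'range_z': (400, 640), 'camera_matrix': array([[407.83766949,   0.        , 329.96600291],
       [  0.        , 407.83766949, 202.49689392],
       [  0.        ,   0.        ,   1.        ]]), 'xyz': array([1.0306072 , 0.78087744, 1.55410741]), 'attitude': array([ 3.16987047e+01, -6.31772448e-02,  1.49883450e+02])}
0.99596875 [-1.79911128e+02 -6.80037317e-04  1.54340201e+02] 0.1
```

View pics/top1.png

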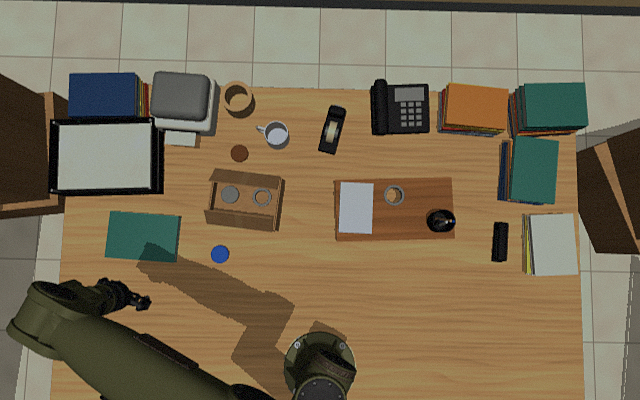

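View pics/scene1.png

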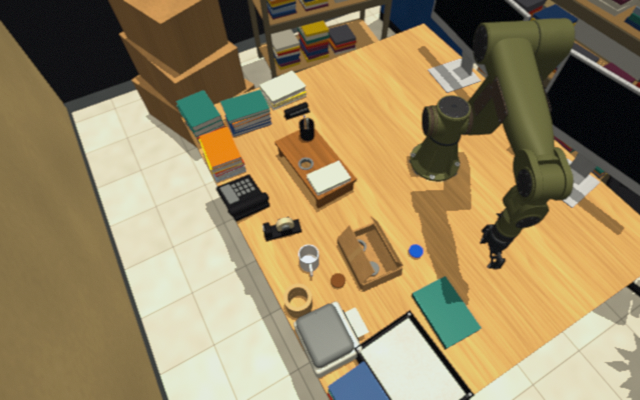

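The top view shows the carton around (245,200), with the solid grey cap at (230,194) and the open liner ring at (262,197). The grommet is at (394,195), the pen cup at (440,220) and the blue decoy at (220,254). Next I'll measure these.

```bash
cat >> h.py <<'E'
def cloud(s):
    K=s['camera_matrix'];z=s['range_z'];v,u=np.mgrid[:400,:640]
    p=np.dstack([(u-K[0,2])/K[0,0]*z,-(v-K[1,2])/K[1,1]*z,-z])
    return p@R.from_euler('xyz',s['attitude'],degrees=True).as_matrix().T+s['xyz']
def ray(s,uv,h):
    K=s['camera_matrix'];d=np.array([(uv[0]-K[0,2])/K[0,0],-(uv[1]-K[1,2])/K[1,1],-1])
    d=R.from_euler('xyz',s['attitude'],degrees=True).as_matrix()@d
    return s['xyz']+d*(h-s['xyz'][2])/d[2]
E
python3 - <<'E'
from h import *
s=dict(np.load('top1.npz'));P=cloud(s);im=s['pixels']
hsv=cv2.cvtColor(im,cv2.COLOR_RGB2HSV)
print('desk z',np.median(P[300:,480:520,2]))
def blob(u0,u1,v0,v1,h,smax=60):
    m=np.zeros((400,640),np.uint8);m[v0:v1,u0:u1]=(hsv[v0:v1,u0:u1,1]<smax)
    c=max(cv2.findContours(m,0,1)[0],key=cv2.contourArea)
    e=cv2.fitEllipse(cv2.convexHull(c));x,y,w,hh=cv2.boundingRect(c)
    print(e,(x,y,w,hh),ray(s,e[0],h).round(4))
blob(212,246,178,212,.026);blob(246,280,180,214,.026);blob(378,412,178,212,.098)
Z=P[:,:,2]
print((Z[165:240:4,200:292:5]*1000).astype(int))
# riser: pts at z~.095
m=((abs(Z-.095)<.008)).astype(np.uint8);m[:,:325]=0;m[:,470:]=0;m[:170]=0;m[250:]=0
q=P[m>0][:,:2].astype(np.float32);print('riser',cv2.minAreaRect(q))
# carton flaps
m=(Z>.02);m[:,:200]=0;m[:,292:]=0;m[:165]=0;m[240:]=0
q=P[m]
for a,b in((.05,.07),(.07,.09),(.09,.11),(.11,.15)):
    k=q[(q[:,2]>a)&(q[:,2]<b)]; print(a,len(k),cv2.minAreaRect(k[:,:2].astype(np.float32)))
E
```

```text
desk z -0.00189547983681837
((229.42942810058594, 194.1140594482422), (16.87446403503418, 17.5023250579834), 62.972694396972656) (221, 186, 18, 17) [0.5658 0.3179 0.026 ]
((261.342529296875, 196.62611389160156), (17.841279983520508, 18.331350326538086), 84.54908752441406) (253, 188, 18, 18) [0.5599 0.2101 0.026 ]
((393.7281799316406, 194.81153869628906), (20.09919548034668, 20.571401596069336), 120.56377410888672) (384, 185, 21, 21) [ 0.5694 -0.2253  0.098 ]
[[  -4   -3   -1   -4    2    0    1    6    0    2   -7    1    1    1
     0   -4    4    0    3]
 [   0    0    0   66   65    0    0    2    3    0    4   -6   -6    0
     0   -1    2   -5   -2]
 [   5    4    0   89   85   87   78   76   74   77   66    1    0   -2
     0   -4    1    1   -4]
 [   4   -3  110  115  108   99  100   97   96   96   90   86   82   72
    75   81   -2    7    3]
 [   0    3  136  129  123  122  121  117  117  113  110  106 1659   96
    98   87   61    0    2]
 [   2    1    6   36    9   13    4    5  135  132  117  120  121  120
   121  111   59    5   -4]
 [  -1    0   61   20    5   27   29 
[... 1131 characters left out ...]
  3
     5   -1    2   -5    4]
 [   2   -2    0    2   -2   -2    1   -5    0    4    2    0   -3   -3
     1    4   -5    5   -4]]
riser ((0.5237125158309937, -0.22806504368782043), (0.20037169754505157, 0.3806808292865753), 2.901136875152588)
0.05 445 ((0.5440972447395325, 0.2642086148262024), (0.23388531804084778, 0.1869204342365265), 84.07024383544922)
0.07 479 ((0.5442246794700623, 0.2642804682254791), (0.21667011082172394, 0.18452821671962738), 84.1806411743164)
0.09 477 ((0.5438492894172668, 0.2644796669483185), (0.21656259894371033, 0.1616162806749344), 84.1173095703125)
0.11 791 ((0.5377407073974609, 0.265369176864624), (0.21676160395145416, 0.13386856019496918), 84.66712951660156)
```

```bash
python3 -c "
import cv2
a=cv2.imread('pics/top1.png')[160:250,190:470];cv2.imwrite('pics/c1.png',cv2.resize(a,None,fx=2.8,fy=2.8,interpolation=2))"
```

```text
(no output)
```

View pics/c1.png

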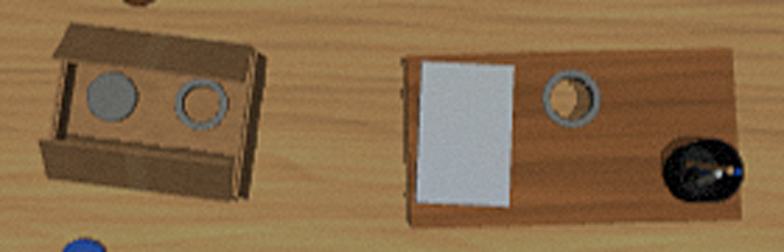

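The carton is centred near (0.544, 0.264) with a yaw of about -6°. The cap is at (0.566, 0.318) and the seat at (0.569, -0.2255). Next I'll fold the flaps back with closed fingers, sweeping each one along its arc.

```bash
cat >> h.py <<'E'
C=np.array([.544,.264]);RY=84.
a=np.radians(-6);CX=np.array([np.cos(a),np.sin(a)]);CY=np.array([-np.sin(a),np.cos(a)])
def cw(x,y,z): return np.r_[C+x*CX+y*CY,z]
DN=lambda yaw:[180,0,yaw]
E
python3 - <<'E'
from h import *
print([r.inverse_kinematics(cw(0,0,.2),DN(y)) for y in (84,-96)])
r.set_gripper(0)
r.move_to(cw(0,0,.22),DN(RY))
r.servo_line(cw(0,0,.108),.12)
rho=.066
for sg in (-1,1):
    r.servo_line(cw(sg*.06,0,.115),.15); f=[]
    for th in np.arange(1.5,2.56,.15):
        r.servo_line(cw(sg*(.09-rho*np.cos(th)-.012*np.sin(th)),0,.060+rho*np.sin(th)),.12)
        f.append(np.round(r.current_force(),1))
    print(f)
    e=r.current_ee_pos(); r.servo_line([e[0],e[1],.21],.25)
    if sg<0:
        r.servo_line(cw(0,0,.21),.3); r.servo_line(cw(0,0,.118),.2)
r.servo_line(cw(.0163,.0556,.25),.25)
print(r.current_time())
s=snap('top','top2.png');P=cloud(s);Z=P[:,:,2]
w=snap('wrist','w2.png');np.savez('w2.npz',**w);print(w['camera_matrix'],w['xyz'],w['attitude'],r.current_ee_pos())
s=snap('scene','s2.png')
a=cv2.imread('pics/top2.png')[140:260,180:300];b=cv2.imread('pics/s2.png')[190:310,300:440]
cv2.imwrite('pics/c2.png',np.hstack([cv2.resize(a,(360,360)),cv2.resize(b,(420,360))]))
E
```

```text
[array([ 25.88702627,  19.22580801,  -5.06456376,  65.70962822,
         0.        , 121.88702627]), array([ 25.88702627,  19.22580801,  -5.06456376,  65.70962822,
         0.        , -58.11297373])]
[array([0. , 0.1, 0.8]), array([-0.6, -0.7, -0. ]), array([ 0.5, -0.5, -0. ]), array([ 0.2,  0.1, -0. ]), array([ 0.2,  0.2, -0.2]), array([ 0.1,  0.3, -0.3]), array([ 0.3, -0.6,  0.5]), array([ 0.2,  1.3, -0.6])]
[array([ 0.4, -0.4, -0.7]), array([ 0.5, -0.2,  0.5]), array([-0.6, -1.1, -0.1]), array([-0.4,  0.5,  0.5]), array([0.4, 0. , 1. ]), array([-0.6,  0.1, -0.1]), array([-0.6,  0. , -0.5]), array([ 0.1, -0.6, -0.3])]
11.7333
[[309.70691629   0.         320.10773339]
 [  0.         309.70691629 203.11701375]
 [  0.           0.           1.        ]] [0.57481898 0.39845086 0.39171211] [-18.69026511   0.08392817  -6.03268168] [0.5668697  0.3165396  0.24874855]
```

View pics/c2.png

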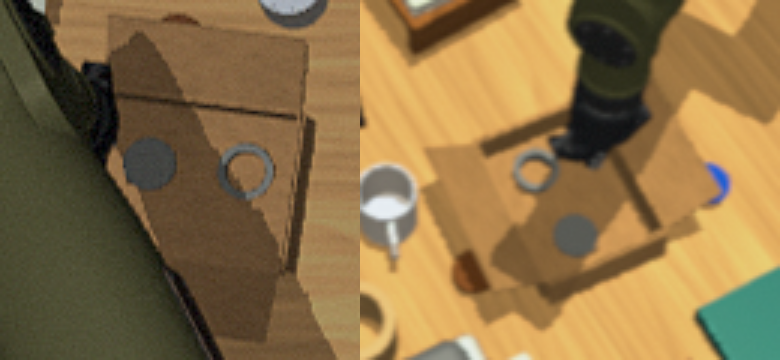

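View pics/w2.png

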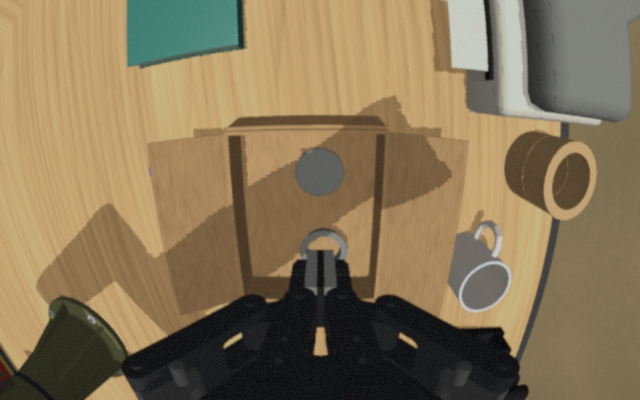

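Both flaps lie folded back outside. In the wrist view the cap is at (320,172) and the liner is untouched. I'll refine the cap position and flap angles from the wrist camera, then grasp.

```bash
cat >> h.py <<'E'
def fdir(s,u,v):
    K=s['camera_matrix'];x=(np.asarray(u,float)-K[0,2]);y=(np.asarray(v,float)-K[1,2]);q=np.hypot(x,y)+1e-9;t=q/K[0,0]
    d=np.stack([x/q*np.sin(t),-y/q*np.sin(t),-np.cos(t)],-1)
    return d@R.from_euler('xyz',s['attitude'],degrees=True).as_matrix().T, np.cos(t)
def fray(s,u,v,h):
    d,_=fdir(s,u,v);return s['xyz']+d*((h-s['xyz'][2])/d[...,2])[...,None]
def fcloud(s):
    v,u=np.mgrid[:400,:640];d,c=fdir(s,u,v);return s['xyz']+d*(s['range_z']/c)[...,None]
E
python3 - <<'E'
from h import *
s=dict(np.load('w2.npz'));P=fcloud(s);hsv=cv2.cvtColor(s['pixels'],cv2.COLOR_RGB2HSV)
m=np.zeros((400,640),np.uint8);m[140:205,285:355]=hsv[140:205,285:355,1]<60
c=max(cv2.findContours(m,0,1)[0],key=cv2.contourArea)[:,0]
w=fray(s,c[:,0],c[:,1],np.full(len(c),.026));print(cv2.minEnclosingCircle(w[:,:2].astype(np.float32)),cv2.fitEllipse(w[:,:2].astype(np.float32)),np.median(P[165:180,313:328].reshape(-1,3),axis=0))
q=P.reshape(-1,3)-np.r_[C,0];X=q[:,:2]@CX;Y=q[:,:2]@CY;z=q[:,2]
for sg in(-1,1):
    k=(X*sg>.1)&(X*sg<.19)&(Y>-.03)&(Y<.09)&(z>.03)&(z<.16)
    p=np.polyfit(X[k]*sg,z[k],1);print(k.sum(),'theta',np.pi-np.arctan(p[0]),'zhinge',np.polyval(p,.09),(X[k]*sg).max())
E
```

```text
((0.5641219615936279, 0.31540265679359436), 0.02956434339284897) ((0.5642573833465576, 0.3153994381427765), (0.05742496997117996, 0.058130472898483276), 163.8746337890625) [0.56532276 0.31534881 0.02635653]
6479 theta 2.5799602271222417 zhinge 0.060641294567124214 0.16328941404156647
6852 theta 2.561237703334352 zhinge 0.06013773304372141 0.16462213992079786
```

Both flaps are at about 2.57 rad. Now the grasp.

```bash
python3 - <<'E'
from h import *
p=[.5648,.3163]
r.set_gripper(.085)
r.servo_line(p+[.06],.2)
for z in(.03,.018,.010,.006):
    r.servo_line(p+[z],.06); print(z,r.current_force().round(1),r.current_ee_pos().round(4))
r.set_gripper(.02)
print(r.current_width(),r.current_finger_force(),r.current_force().round(1))
r.servo_line(p+[.03],.06);r.servo_line(p+[.22],.2)
print(r.current_width(),r.current_finger_force(),r.current_time(),r.current_ee_pos())
s=snap('wrist','w3.png');np.savez('w3.npz',**s)
E
```

```text
0.03 [ 0.4 -0.2 -0.1] [0.5647 0.3162 0.0297]
0.018 [-0.6  0.4  0.8] [0.5643 0.316  0.0174]
0.01 [ 0.3 -1.4  0.4] [0.5643 0.3161 0.0094]
0.006 [ 0.4  0.9 -0.3] [0.5646 0.3162 0.0057]
0.057270159794044526 62.80508995056152 [-0.2 -1.   5.3]
0.0573136531362063 63.76652240753174 17.3333 [0.56408757 0.31592802 0.2185209 ]
```

View pics/w3.png

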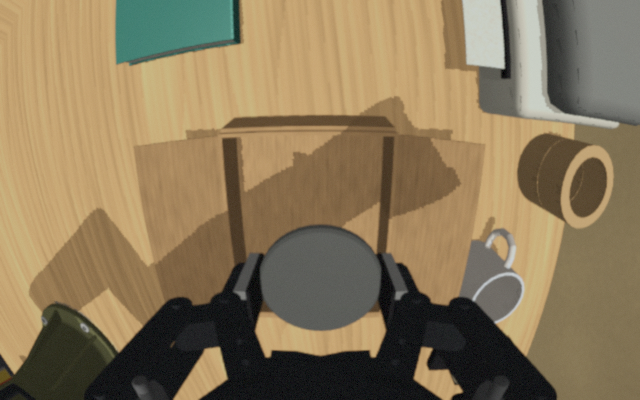

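The cap is held level, with its disc centred at about (320,277). I'll find its offset and height relative to the TCP, then move above the hole.

```bash
python3 - <<'E'
from h import *
s=dict(np.load('w3.npz'));P=fcloud(s);e=np.array([.56409,.31593,.21852])
k=P[250:315,290:350].reshape(-1,3);h=np.median(k[:,2])
n=np.linalg.lstsq(np.c_[k[:,:2]-k[:,:2].mean(0),np.ones(len(k))],k[:,2],rcond=None)[0];print('tilt',n)
sel=np.abs(P[:,:,2]-h)<.008;m=np.zeros((400,640),np.uint8);m[215:340,262:380]=sel[215:340,262:380]
c=max(cv2.findContours(m,0,1)[0],key=cv2.contourArea)[:,0]
w=fray(s,c[:,0],c[:,1],np.full(len(c),h));cc,rad=cv2.minEnclosingCircle(w[:,:2].astype(np.float32))
top=h-e[2];off=np.array(cc)-e[:2];print(h,'top rel tcp',top,'offset',off,'carton axes',off@CX,off@CY,rad)
q=[.569,-.2255]
r.servo_line(list((.565,.10,.235)),.3)
r.move_to(q+[.235],DN(90))
print(r.current_time(),r.current_ee_pos(),r.current_eef_rot(),r.current_joints().round(1))
s=snap('wrist','w4.png');np.savez('w4.npz',**s)
E
```

```text
tilt [0.04228986 0.38080478 0.23868385]
0.23795467803307915 top rel tcp 0.01943467803307916 offset [ 0.00026519 -0.00023462] carton axes 0.0002882667744006542 -0.00020561911600622642 0.031550608575344086
19.4917 [ 0.56943692 -0.22406653  0.23488477] [-1.79996398e+02 -3.77988464e-02  9.00911609e+01] [-21.5  19.2  -0.5  70.3   0.   68.4]
```

View pics/w4.png

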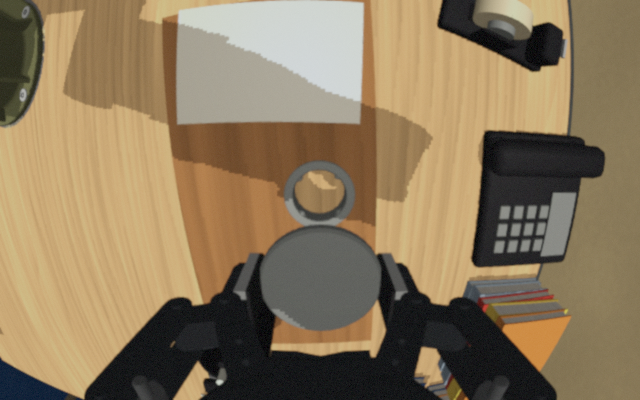

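The ring is visible at about (320,192), just ahead of the held cap. I'll fix its position from this view and check the tilt reading.

```bash
python3 - <<'E'
from h import *
s=dict(np.load('w4.npz'));P=fcloud(s);im=s['pixels'];hsv=cv2.cvtColor(im,cv2.COLOR_RGB2HSV)
for v in range(235,326,10): print(v,P[v-2:v+3,310:330].reshape(-1,3).mean(0).round(4),end=' ')
m=np.zeros((400,640),np.uint8);m[150:222,275:365]=hsv[150:222,275:365,1]<70
c=max(cv2.findContours(m,0,1)[0],key=cv2.contourArea)[:,0]
c=c[c[:,1]<212]
w=fray(s,c[:,0],c[:,1],np.full(len(c),.098))[:,:2]
from scipy.optimize import least_squares
f=least_squares(lambda p:np.hypot(*(w-p[:2]).T)-p[2],[.569,-.2255,.034],loss='soft_l1',f_scale=.001)
print('\nring',f.x,len(w))
E
```

```text
235 [ 0.5684 -0.1978  0.2556] 245 [ 0.5684 -0.2033  0.2544] 255 [ 0.5684 -0.2084  0.2543] 265 [ 0.5684 -0.2136  0.2544] 275 [ 0.5684 -0.219   0.2544] 285 [ 0.5684 -0.2246  0.2544] 295 [ 0.5684 -0.2305  0.2543] 305 [ 0.5684 -0.2367  0.2544] 315 [ 0.5684 -0.2402  0.258 ] 325 [ 0.5684 -0.25    0.2544] 
ring [ 0.56757123 -0.22839883  0.03317344] 131
```

The cap is level and centred on the TCP. I'll lower it until contact and release it on the sprung noses.

```bash
python3 - <<'E'
from h import *
q=[.5685,-.2268]
r.servo_line(q+[.13],.15)
e=r.current_ee_pos();print(e);q=[q[0]+.7*(q[0]-e[0]),q[1]+.7*(q[1]-e[1])]
r.servo_line(q+[.112],.08)
f0=np.mean([r.current_force() for _ in range(5)],0);print(f0.round(2))
for z in np.arange(.106,.0945,-.0015):
    r.servo_line(q+[z],.03); f=np.mean([r.current_force() for _ in range(4)],0)-f0
    print(round(z,4),f.round(1),r.current_ee_pos().round(4))
    if np.linalg.norm(f)>3: break
r.set_gripper(.085);r.pause(.2)
e=r.current_ee_pos();r.servo_line([e[0],e[1],.2],.15)
print(r.current_time())
s=snap('wrist','w5.png');np.savez('w5.npz',**s)
E
```

```text
[ 0.56922037 -0.22679816  0.13092776]
[ 0.15 -0.15 -1.19]
0.106 [ 0.3 -0.1  0.5] [ 0.5679 -0.2268  0.1059]
0.1045 [0.2 0.5 0.7] [ 0.568  -0.2268  0.1045]
0.103 [-0.3 -0.4  1.6] [ 0.5679 -0.2268  0.1029]
0.1015 [0.1 0.1 1.6] [ 0.5679 -0.2267  0.1014]
0.1 [-1.3  0.4  0.8] [ 0.5679 -0.2267  0.0999]
0.0985 [ 0.6 -0.4  0.9] [ 0.5679 -0.2268  0.0984]
0.097 [0.4 0.1 0.7] [ 0.5679 -0.2268  0.0969]
0.0955 [ 0.1 -0.3  1.6] [ 0.568  -0.2268  0.0954]
24.3083
```

View pics/w5.png

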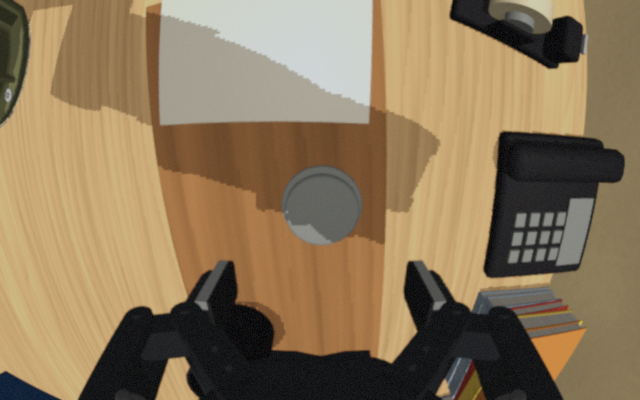

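The cap sits in the ring at about (322,207), looking level. Now I'll close the fingers and press at its centre.

```bash
python3 - <<'E'
from h import *
s=dict(np.load('w5.npz'));P=fcloud(s);k=P[195:220,308:336].reshape(-1,3);print('disc z',np.median(k[:,2]),'ctr',fray(s,322.,209.,np.array(.114)))
r.set_gripper(0)
q=[.568,-.227]
r.servo_line(q+[.14],.12)
f0=np.mean([r.current_force() for _ in range(5)],0);print(f0.round(2))
z=.120;r.servo_line(q+[z],.05)
while z>.094:
    z-=.001; r.servo_line(q+[z],.03); f=np.mean([r.current_force() for _ in range(4)],0)-f0
    e=r.current_ee_pos();print(round(z,4),f.round(1),e.round(4))
    if z<.1045 and f[2]>25 or f[2]>40: break
print(r.current_time())
E
```

```text
disc z 0.11331084566245538 ctr [ 0.56802316 -0.22621137  0.114     ]
[-0.4  -0.51  1.1 ]
0.119 [ 0.5  0.8 -0.4] [ 0.5681 -0.2271  0.1192]
0.118 [-0.1  0.4 -0.7] [ 0.568 -0.227  0.118]
0.117 [ 0.5  0.5 -1.4] [ 0.5679 -0.227   0.1169]
0.116 [ 0.9  0.5 -1.4] [ 0.5679 -0.227   0.1159]
0.115 [-0.2  0.6 -1.3] [ 0.5679 -0.227   0.1149]
0.114 [ 0.1  0.1 -1.6] [ 0.5679 -0.227   0.1139]
0.113 [ 0.3  0.6 -1.3] [ 0.568 -0.227  0.113]
0.112 [0.9 0.4 0.2] [ 0.5681 -0.2271  0.1121]
0.111 [ 0.9 -0.3  1.6] [ 0.5683 -0.2271  0.1112]
0.11 [1.  0.7 3.4] [ 0.5683 -0.2271  0.1103]
0.109 [-0.5 -0.6  2.9] [ 0.5679 -0.2269  0.1088]
0.108 [-0.1  1.1 -1.2] [ 0.5675 -0.2268  0.1074]
0.107 [ 1.2  0.2 -0.3] [ 0.5678 -0.2269  0.1067]
0.106 [ 1.5  0.7 -1.6] [ 0.5679 -0.227   0.1059]
0.105 [-0.7 -0.3 -0.5] [ 0.5679 -0.227   0.1049]
0.104 [-0.1  1.4 -1.1] [ 0.5681 -0.227   0.1041]
0.103 [-2.1  1.5  6.2] [ 0.5682 -0.2271  0.104 ]
0.102 [-4.4  1.9 14.1] [ 0.5682 -0.2271  0.104 ]
0.101 [-7.1  3.4 19.9] [ 0.5683 -0.2271  0.104 ]
0.1 [-9.7  5.3 26.7] [ 0.5683 -0.2271  0.1039]
31.325
```

It clicked, and the disc top is now at 0.104 m, which is the seated height, with about 27 N held. One last check before handing in.

```bash
python3 - <<'E'
from h import *
r.pause(.5);print(r.current_force().round(1),r.current_ee_pos().round(4))
s=snap('wrist','w6.png');t=snap('top','t6.png')
a=cv2.imread('pics/w6.png')[100:380,180:460];b=cv2.imread('pics/t6.png')[130:270,190:470]
cv2.imwrite('pics/c6.png',np.hstack([a,cv2.resize(b,(520,280))]))
E
```

```text
[-10.    2.9  27.9] [ 0.5683 -0.2271  0.104 ]
```

View pics/c6.png

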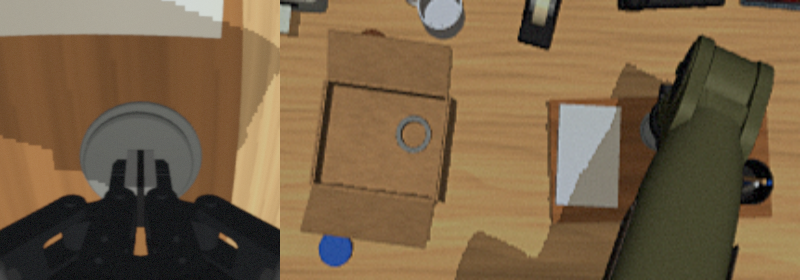

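The left half of the picture shows the cap flat and concentric on its ring under the fingers, at crop pixel (140,150). The right half shows the flaps open, the liner still in the carton and everything else in place.

```bash
python3 -c "
from cell import r
print(r.sign_off())"
```

```text
the job is handed in; nothing more can be done
None
```

The job is handed in: both flaps are folded back to about 2.57 rad, the cap is clicked home flat on its ring with the fingers still pressing at about 28 N, and the spare liner and everything else I could see in the final pictures are where they were.

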